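# Return the peppercorn jar to its labelled bay in the tilted spice rack

## Task

Put the spice jar with the three-dot label on its lid back in the tilted jar rack, in its own bay: the empty one whose plaque shows the same three dots. Lower it in leaning as the bay leans and set its foot down on the seat before you let go, so that it lies fully home against the front wall; leave the other jars, the bowl and the tomato where they are.

Things in the scene. Friction and masses are not known exactly. Their poses are not given: they have to be found in the camera images.
- jar_dots: white stoneware spice jar 94 mm tall: body 56 mm across to z = 60, neck 46 across to 69, fixed wooden lid 52 across from 69 to 94 (grip it there); 0.2 to 0.45 kg. Origin: centre of underside, z up to the lid. Lid label: THREE ROUND DOTS (peppercorns). The one to put away; stands upright on the chopping board.
- jar_bars: white stoneware spice jar 94 mm tall: body 56 mm across to z = 60, neck 46 across to 69, fixed wooden lid 52 across from 69 to 94 (grip it there); 0.2 to 0.45 kg. Origin: centre of underside, z up to the lid. Lid label: TWO PARALLEL BARS (cinnamon sticks). Also stands on the board, at least 100 mm from jar_dots centre to centre; stays there.
- jar_star: white stoneware spice jar 94 mm tall: body 56 mm across to z = 60, neck 46 across to 69, fixed wooden lid 52 across from 69 to 94 (grip it there); 0.2 to 0.45 kg. Origin: centre of underside, z up to the lid. Lid label: an EIGHT-RAYED STAR (star anise). It already lies home in its own bay, and stays there.
- rack: fixed light-wood rack 284 mm wide, 150 deep: three bays at y = -92, 0, 92 mm lean 35 degrees to its front, so jars lie with lid up and to the front. Origin: centre of underside; x front to back, z up. Bays 72 mm wide, dividers 20 mm thick, 42 high along the lean (end walls 52); seat slopes down to a 55 mm high front wall; no back wall, open above. Label rail behind, top 64 mm up.
- bay_dots (a point): not a visible thing: the pose of a jar's origin when that jar lies home in the bay in front of the plaque with three dots: where jar_dots belongs. Origin on the seat, on the bay's middle line, 28 mm from the front wall; z leans 35 degrees from vertical towards the rack's front (axis of a jar lying home, foot to lid), x runs up the seat away from the front wall, y level across the bay.
- bay_bars (a point): not a visible thing: the pose of a jar's origin when that jar lies home in the bay in front of the plaque with two bars (empty too; leave it so). Origin on the seat, on the bay's middle line, 28 mm from the front wall; z leans 35 degrees from vertical towards the rack's front (axis of a jar lying home, foot to lid), x runs up the seat away from the front wall, y level across the bay.
- bay_star (a point): not a visible thing: the pose of a jar's origin when that jar lies home in the bay in front of the plaque with the star (taken by jar_star). Origin on the seat, on the bay's middle line, 28 mm from the front wall; z leans 35 degrees from vertical towards the rack's front (axis of a jar lying home, foot to lid), x runs up the seat away from the front wall, y level across the bay.
- plaque_dots: flat plaque 46 x 62 mm, 4 mm thick, lying on the flat label rail behind the bays; paper face with a black pictogram of three dots; fixed. Origin: centre of its underside, x and y as the rack's. The three plaques can be in any order.
- plaque_bars: flat plaque 46 x 62 mm, 4 mm thick, lying on the flat label rail behind the bays; paper face with a black pictogram of two parallel bars; otherwise as plaque_dots.
- plaque_star: flat plaque 46 x 62 mm, 4 mm thick, lying on the flat label rail behind the bays; paper face with a black pictogram of an eight-rayed star; otherwise as plaque_dots.
- board: fixed wooden chopping board 380 x 240 mm, 18 mm thick, with a short paddle handle at its far (+x) end, on which both loose jars and the bowl stand. Origin: centre of its underside, x along its length.
- bowl: white ceramic bowl, 110 mm across the rim, 55 mm tall, near the far end of the board. Origin: centre of its underside. To be left alone.
- tomato: tomato, 66 mm across and 50 mm tall, on the work surface just behind the rack. Origin: centre of its underside. To be left alone.

How it is judged:
By the outcome, as a careful person would: the job done as asked, in the order asked, and still so for the second after the job is handed in, with the robot touching nothing.
It also fails if it takes over 38 s, if anything falls off the work surface, if the arm or the gripper's body presses on something with over 40 N, if the wrist force passes 120 N, or if a joint passes its speed limit or range.

## Robot

A 6-joint arm with a two-finger parallel gripper is mounted at the origin on the work surface. World frame = base frame: x ahead of the robot, y to its left, z up, the work surface at z = 0. Lengths are in mm, angles in rad, forces in N, time in s.
With the tool pointing down it reaches from about 350 to 875 mm from the base axis. Payload 4.2 kg.
Tool frame: the origin (TCP) lies at the very end of the fingers, on their centre line; the grasp point (between the pads) lies 19 mm behind it; z points along the fingers, y is the line along which they close (so a half turn about z gives the same grasp; the last joint's range is limited). The gripper opens to 85 mm and grips with 20 to 120 N. Pads are 22 mm wide; open, the fingers measure 114 mm over their backs; the gripper's body (76 mm by 85 mm) begins 54 mm behind the grasp point. The pads swing forward as they close: fully open they stand 13 mm farther back than shut.
Start: joints at [1.499, 0.385, 0.008, 0, -1.194, -0.259], TCP at [202.967, 591.104, 194.912] pointing down, gripper open.
Joint ranges: [-3.14, 3.14], [-1.21, 2.06], [-1.07, 1.41], [-3.16, 2.05], [-2.99, -0.16], [-3.1, 3.1]. Speed limits (rad/s): [2.79, 2.79, 3.14, 3.14, 3.14, 3.14].

## Interface

Orientations are given as a unit quaternion [x, y, z, w].
In Python, from bench import arm gives the robot as it stands. The module is installed in compiled form; this text tells all that it offers.
- The arm moves only by the tool drive_tool, never from a script. Its argument "targets" is a list of rows, each a list of 5 numbers: the closure, from -1 (fully open) to 1 (shut), then the shift along the tool's x, y, z in mm, then the turn about the tool's z in degrees. In form: [[grip, tx, ty, tz, roll], ...]. A call has 1 to 12 rows; each row is the pose to reach, as a shift and turn from the pose commanded when the call began, along the tool's axes at that moment; what a row does not reach only later rows make up. A row lasts 1/10 s, in which the tool goes at most 50 mm and 8.59 degrees, less where a joint would pass 70% of its speed; a pose out of reach is approached as far as the arm can. A call with a gripper value outside its range is refused whole. The fingers move at their own pace and stop on an object; the grip force is fixed at half the most. Time passes only in rows, so rows that repeat a pose let the fingers close. It gives the time, the measured TCP pose, the force, the opening and the grip force at its end, in the units of the state.
- arm.read_state(): the state, without advancing time (a new reading comes with each control period).
- arm.get_image(name): name is "side" or "top"; returns the picture (420x560x3 uint8, blue, green, red); there is no depth.
- arm.camera_params(name): a dict with "fov_y" (degrees; the focal length in pixels is half the picture's height over the tangent of half this angle, whatever the lens; pixels are square), "cx", "cy" (the principal point, pixels), "rvec" (rotation vector, rad) and "tvec" (3), from world to camera coordinates, as OpenCV has them. Camera axes: x right, y down, z forward; pixel columns grow to the right and rows downward; lengths in mm; the calibration is good to about 2 mm. A picture is of the moment at which its call begins. camera_params takes no time and is no camera call.
- arm.job_done(): hands the job in; it is judged then, once.
The state is a dict: "clock": time; "joints": joint angles; "joint_vel": joint speeds; "joint_efforts": joint torques, N m; "position": TCP position; "ee_rot": TCP orientation; "contact_force": force on the tool from outside, world axes, zero at the start; "wrist_torque": the same for the moment, N m; "gripper_width": finger opening in mm; "grasp_force": force on a finger pad.
Only numpy, scipy, OpenCV 4.12 (cv2) and the standard library are available. Lean on these libraries where they do the work, as an engineer would, in place of code of your own. Each camera call takes 0.05 s, during which the arm holds its last target. There are 200 camera calls.

## Working session

There is one attempt and no reset: what is moved stays moved. The work goes in short steps, Python scripts to look and compute and a tool call to move; the robot and the scene stay as the last step left them, time stands still between calls to the robot, and variables do not carry over. Pictures are saved under pics/ and viewed, at most 10 in all, crops included, and the job is handed in when it is done.

Besides the shell and the picture viewer there is one more tool, called after "Call:" in YAML: its name, and indented under it one key for each argument. drive_tool: Moves the arm, as the interface text tells. Its arguments: {"type":"object","properties":{"targets":{"type":"array","items":{"type":"array","items":{"type":"number"}}}},"required":["targets"]}

```bash
mkdir -p pics; python3 - <<'E'
from bench import arm
import cv2
for n in ("top","side"):
    cv2.imwrite(f"pics/{n}0.png",arm.get_image(n)); print(n,arm.camera_params(n))
s=arm.read_state(); print(s)
E
```

```text
top {'fov_y': 48.98795178220426, 'cx': 281.83096252881603, 'cy': 214.25320877898565, 'rvec': array([ 2.21472963, -2.15661091,  0.08951063]), 'tvec': array([ -29.08420308,  593.92251591, 1036.23393538])}
side {'fov_y': 54.23973622973307, 'cx': 276.45214376868677, 'cy': 212.13888109173874, 'rvec': array([ 2.00563328, -0.87776596,  0.45991472]), 'tvec': array([-406.24928057,  271.84049583,  736.16751681])}
{'clock': 0.1, 'joints': array([ 1.49859846e+00,  3.85501919e-01,  6.79449202e-03, -4.02719665e-04,
       -1.19403661e+00, -2.58570286e-01]), 'joint_vel': array([-1.26767960e-03, -2.11480703e-03,  1.38887928e-03,  2.46271396e-03,
        6.49799227e-05,  2.49188749e-03]), 'joint_efforts': array([-4.80817071e-04, -3.93322456e+01,  1.88928956e+01,  4.19797540e+00,
       -2.58447450e-03,  4.53987482e-06]), 'position': array([202.80359615, 590.56346575, 193.93493872]), 'ee_rot': array([ 9.86342483e-01, -1.64704348e-01, -9.57338007e-05,  9.87047019e-04]), 'contact_force': array([ 0.03057147, -0.16673869, -0.64707285]), 'wrist_torque': array([ 0.01110668, -0.00071059, -0.02223786]), 'grasp_force': 0.0, 'gripper_width': 85.2768617335888}
```

View pics/top0.png

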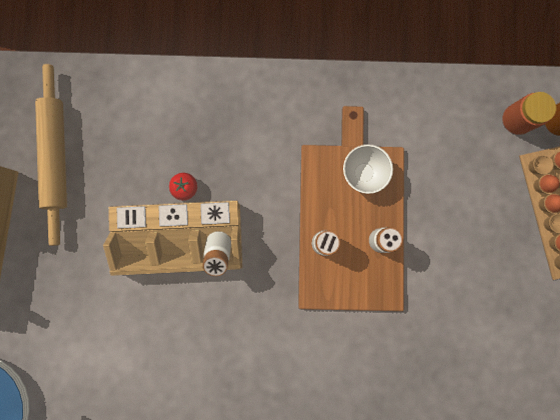

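View pics/side0.png

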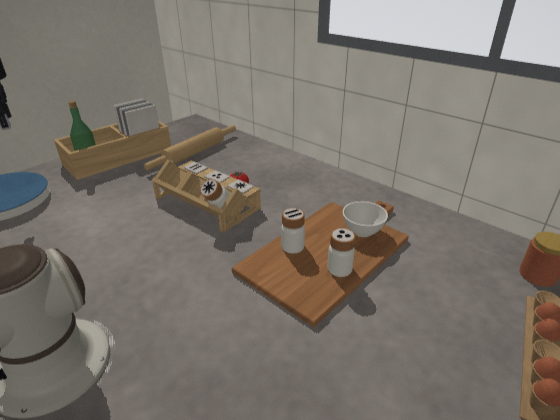

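The top view has the dots jar at about (386,240), with the bars jar at (326,242). The plaques, left to right, are bars (131,217), dots (173,215) and star (215,213), so the dots bay is the middle one and it is empty. In the side view the star jar's lid is at (209,187) and the dots lid at (343,236). I'll take enlarged crops to measure from.

```bash
python3 - <<'E'
import cv2, numpy as np
def crop(n,x,y,w,h,k):
    c=cv2.resize(cv2.imread(f"pics/{n}0.png")[y:y+h,x:x+w],None,fx=k,fy=k,interpolation=cv2.INTER_CUBIC)
    for i in range(0,w,10): cv2.line(c,(i*k,0),(i*k,8 if i%50 else 16),(0,0,255),1); 
    for i in range(0,h,10): cv2.line(c,(0,i*k),(8 if i%50 else 16,i*k),(0,0,255),1)
    return c
cv2.imwrite("pics/ct.png",crop("top",100,190,150,100,5))
a=crop("side",150,150,120,80,5); b=crop("side",270,190,90,90,5)
b=cv2.resize(b,(400,400)); cv2.imwrite("pics/cs.png",a)
b=crop("top",300,210,120,60,5); cv2.imwrite("pics/cb.png",b)
E
```

```text
(no output)
```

View pics/ct.png

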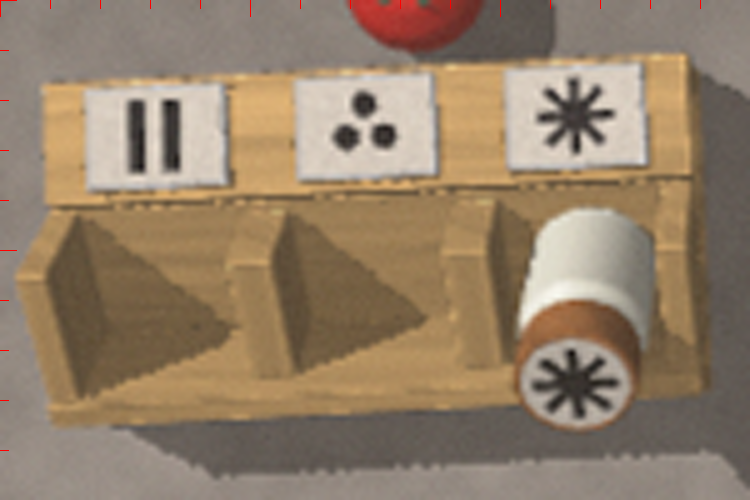

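View pics/cs.png

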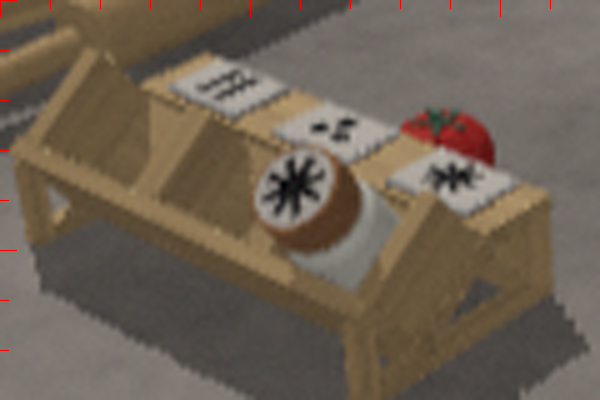

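View pics/cb.png

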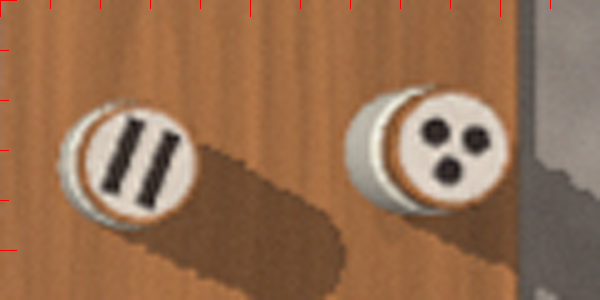

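The crops give sharper values. In the top view the star label is at (215.2,266.4) and the dots lid at (390.4,239.6). In the side view the star label is at (208.6,187.6).

```bash
cat > h.py <<'E'
from bench import arm
import cv2, numpy as np
from scipy.spatial.transform import Rotation as Ro
def cam(n):
    p=arm.camera_params(n); f=210/np.tan(np.radians(p["fov_y"]/2))
    K=np.array([[f,0,p["cx"]],[0,f,p["cy"]],[0,0,1]]); R=cv2.Rodrigues(p["rvec"])[0]
    return K,R,p["tvec"]
def atz(n,u,v,z):
    K,R,t=cam(n); c=-R.T@t; d=R.T@np.linalg.inv(K)@[u,v,1]; return c+d*(z-c[2])/d[2]
def tri(a,b):
    P=[np.c_[K@R,K@t] for K,R,t in (cam("top"),cam("side"))]
    X=cv2.triangulatePoints(P[0],P[1],np.array(a,float),np.array(b,float)).ravel(); return X[:3]/X[3]
def proj(n,X):
    K,R,t=cam(n); q=K@(R@np.asarray(X)+t); return q[:2]/q[2]
E
python3 - <<'E'
from h import *
r=lambda v:np.round(v,1)
pl=[atz("top",u,v,68) for u,v in((131.4,217.6),(173.2,215.4),(215.4,213.4))]
print("plaques",*map(r,pl)); d=pl[0]-pl[2]; print("pitch",np.linalg.norm(d)/2,"yaw",np.degrees(np.arctan2(-d[0],d[1])))
print("jar",r(atz("top",390.4,239.6,112)),"bars",r(atz("top",327.8,242.8,112)))
S=tri((215.2,266.4),(208.6,187.6)); print("starlid tri",r(S),proj("top",S),proj("side",S))
print("wall front top edge",r(atz("top",110.4,275,55)),r(atz("top",241,268.6,55)))
print("jar tri",r(tri((390.4,239.6),(343.5,236))))
s=arm.read_state(); print(r(s["position"])); print(Ro.from_quat(s["ee_rot"]).as_matrix().round(3))
E
```

```text
plaques [574.8 316.4  68. ] [582.1 225.1  68. ] [589.  132.8  68. ]
pitch 92.02582631230794 yaw 4.415372395983782
jar [ 540.5 -241.8  112. ] bars [ 530.4 -110.6  112. ]
starlid tri [475.8 122.3 113.3] [215.47937949 266.08304956] [208.15916532 187.59072838]
wall front top edge [448.  360.1  55. ] [469.5  73.7  55. ]
jar tri [ 541.3 -243.6  108.4]
[202.8 590.6 193.9]
[[ 0.946 -0.325 -0.001]
 [-0.325 -0.946 -0.002]
 [ 0.     0.002 -1.   ]]
```

Everything is consistent: the plaque pitch is 92.0 mm (92 expected) and the rack width comes out at 287 mm (284 given). The jar is at (540.5, -241.8). The tool stays vertical, so I'll tilt the jar by pivoting it in the pads against the rack's front wall. First I'll go above the jar and align the roll with the rack.

Call:
drive_tool:
  targets:
    - [-1, 590, 677.5, 0, -23.4]
    - [-1, 590, 677.5, 0, -23.4]
    - [-1, 590, 677.5, 0, -23.4]
    - [-1, 590, 677.5, 0, -23.4]
    - [-1, 590, 677.5, 0, -23.4]
    - [-1, 590, 677.5, 0, -23.4]
    - [-1, 590, 677.5, 0, -23.4]
    - [-1, 590, 677.5, 0, -23.4]
    - [-1, 590, 677.5, 0, -23.4]
    - [-1, 590, 677.5, 0, -23.4]
    - [-1, 590, 677.5, 0, -23.4]
    - [-1, 590, 677.5, 0, -23.4]

```text
clock: 1.3
position: [428.8, 33.2, 195.0]
ee_rot: [0.999, 0.039, 0.0, -0.0]
contact_force: [1.8, -0.1, 0.9]
gripper_width: 85.4
grasp_force: 0.0
```

Call:
drive_tool:
  targets:
    - [-1, 90.3, 284, 0, 0]
    - [-1, 90.3, 284, 0, 0]
    - [-1, 90.3, 284, 0, 0]
    - [-1, 90.3, 284, 0, 0]
    - [-1, 90.3, 284, 0, 0]
    - [-1, 90.3, 284, 0, 0]
    - [-1, 90.3, 284, 0, 0]
    - [-1, 90.3, 284, 20, 0]
    - [-1, 90.3, 284, 50, 0]
    - [-1, 90.3, 284, 50, 0]

```text
clock: 2.3
position: [537.2, -239.6, 140.4]
ee_rot: [0.999, 0.038, -0.005, -0.002]
contact_force: [-0.7, -0.2, -0.6]
gripper_width: 85.7
grasp_force: 0.0
```

```bash
python3 - <<'E'
from h import *
cv2.imwrite("pics/s1.png",cv2.resize(arm.get_image("side")[100:320,200:480],None,fx=2.5,fy=2.5)); print(arm.read_state()["position"])
E
```

```text
[ 538.95491149 -240.28969315  143.03635087]
```

View pics/s1.png

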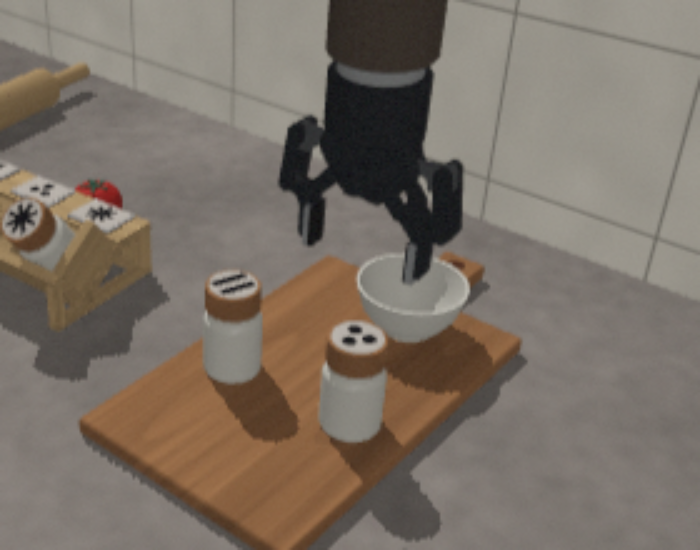

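The open gripper hangs centred over the dots jar: fingertip midpoint at about (344,204), lid at (343,236). I'll lower it and close.

Call:
drive_tool:
  targets:
    - [-1, 1, 0, 20, 0]
    - [-1, 1, 0, 40, 0]
    - [-1, 1, 0, 55, 0]
    - [-1, 1, 0, 64, 0]
    - [-1, 1, 0, 64, 0]
    - [1, 1, 0, 64, 0]
    - [1, 1, 0, 64, 0]
    - [1, 1, 0, 64, 0]
    - [1, 1, 0, 64, 0]
    - [1, 1, 0, 64, 0]
    - [1, 1, 0, 64, 0]
    - [1, 1, 0, 64, 0]

```text
clock: 3.55
position: [541.7, -240.9, 80.9]
ee_rot: [0.999, 0.039, -0.0, -0.0]
contact_force: [-0.1, 0.3, -0.6]
gripper_width: 0.2
grasp_force: 0.0
```

The fingers shut on nothing, so I'll look before doing anything else.

```bash
python3 - <<'E'
from h import *
a=arm.get_image("side")[130:310,230:450]; b=arm.get_image("top")[170:310,290:460]
a=cv2.resize(a,(390*1,320)); b=cv2.resize(b,(390,320))
cv2.imwrite("pics/s2.png",np.hstack([a,b])); s=arm.read_state(); print(s["gripper_width"],s["position"],s["contact_force"])
print(proj("side",s["position"]),proj("top",s["position"]))
E
```

```text
0.2906019377479257 [ 541.71977649 -240.91571985   80.88380068] [-0.20115476 -0.33274847 -0.64996864]
[340.93656928 245.78271082] [386.49987034 239.3334415 ]
```

View pics/s2.png

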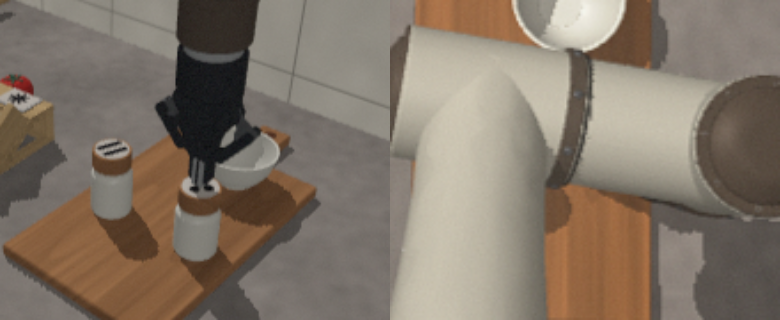

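```bash
python3 - <<'E'
from h import *
a=arm.get_image("side")[190:290,300:400]
a=cv2.resize(a,None,fx=6,fy=6,interpolation=cv2.INTER_CUBIC)
for i in range(0,100,10): cv2.line(a,(i*6,0),(i*6,8),(0,0,255),1); cv2.line(a,(0,i*6),(8,i*6),(0,0,255),1)
cv2.imwrite("pics/s3.png",a)
for z in (112,94,81,18): print(z,proj("side",[540.5,-241.8,z]))
for z in (143,156): print(z,proj("side",[539,-240.3,z]))
K,R,t=cam("side"); print(-R.T@t); K,R,t=cam("top"); print(-R.T@t)
E
```

```text
112 [342.0675077  234.54891917]
94 [341.41059894 241.35242197]
81 [340.94534443 246.17099124]
18 [338.79355473 268.45674551]
143 [342.21190084 222.48765153]
156 [342.70685356 217.27155733]
[ -58.56005642 -619.3458692   627.5824727 ]
[ 514.44164175   -7.72226623 1078.26748928]
```

View pics/s3.png

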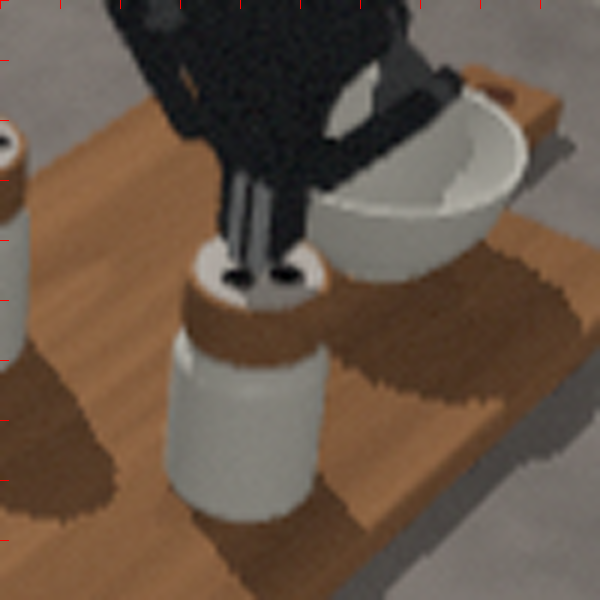

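The picture shows the fingertips at about (343,235), just on top of the lid. The real fingertips are therefore about 31 mm higher than the reported TCP. The s1 picture agrees: tips at row 204 where 217 was predicted. The jar has not moved. I'll open, go 30 mm lower and grip again.

Call:
drive_tool:
  targets:
    - [-1, 0, 0, -3, 0]
    - [-1, 0, 0, -3, 0]
    - [-1, 0, 0, -3, 0]
    - [-1, 0, 0, -3, 0]
    - [-1, 0, 0, -3, 0]
    - [-1, 0, 0, -3, 0]
    - [-1, 0, 0, 5, 0]
    - [-1, 0, 0, 12, 0]
    - [-1, 0, 0, 20, 0]
    - [-1, 0, 0, 20, 0]

```text
clock: 4.7
position: [540.4, -240.6, 59.0]
ee_rot: [0.999, 0.039, -0.002, -0.001]
contact_force: [0.1, 0.5, 0.4]
gripper_width: 85.5
grasp_force: 0.0
```

Call:
drive_tool:
  targets:
    - [-1, 0, 0, 5, 0]
    - [-1, 0, 0, 9, 0]
    - [-1, 0, 0, 9, 0]
    - [1, 0, 0, 9, 0]
    - [1, 0, 0, 9, 0]
    - [1, 0, 0, 9, 0]
    - [1, 0, 0, 9, 0]
    - [1, 0, 0, 9, 0]

```text
clock: 5.5
position: [542.4, -241.2, 52.7]
ee_rot: [0.999, 0.039, 0.001, 0.0]
contact_force: [0.6, -1.4, 3.6]
gripper_width: 50.0
grasp_force: 62.8
```

Call:
drive_tool:
  targets:
    - [1, 0, 0, -8, 0]
    - [1, 0, 0, -25, 0]
    - [1, 0, 0, -50, 0]
    - [1, 0, 0, -80, 0]
    - [1, 0, 0, -105, 0]
    - [1, 0, 0, -120, 0]
    - [1, 0, 0, -120, 0]
    - [1, 0, 0, -120, 0]

```text
clock: 6.3
position: [540.6, -240.3, 170.6]
ee_rot: [0.999, 0.039, -0.001, -0.001]
contact_force: [-0.3, -0.4, -3.9]
gripper_width: 50.2
grasp_force: 63.1
```

```bash
python3 - <<'E'
from h import *
a=arm.get_image("side"); cv2.imwrite("pics/raw4.png",a); s=arm.read_state()
print(s["position"],s["contact_force"],s["wrist_torque"],s["gripper_width"])
a=cv2.resize(a[110:260,270:420],None,fx=4,fy=4,interpolation=cv2.INTER_CUBIC)
cv2.imwrite("pics/s4.png",a)
P=s["position"]
for z in (0,19,50,62): print(z,proj("side",P+[0,0,z]))
E
```

```text
[ 540.31986648 -240.27503135  170.00327646] [ 0.08399112  0.13069789 -3.41121544] [ 0.00962015 -0.01121251  0.00205272] 50.027085391604416
0 [343.61878264 211.28373418]
19 [344.37529423 203.35720509]
50 [345.65174123 189.98292989]
62 [346.16047658 184.652535  ]
```

View pics/s4.png

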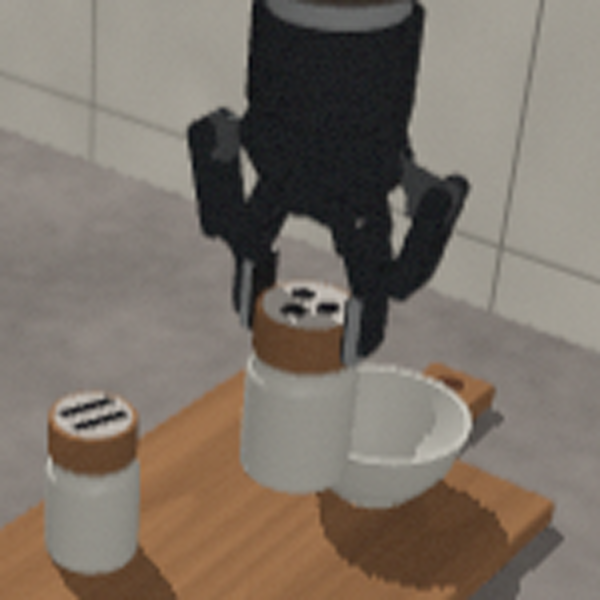

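The jar is held upright by the lid and clear of the board (lid at (345.5,185.5), as predicted), and it weighs about 0.35 kg. I'll carry it above the middle bay.

Call:
drive_tool:
  targets:
    - [1, 1, -12, -15, 0]
    - [1, 2, -35, -30, 0]
    - [1, 3, -70, -30, 0]
    - [1, 4, -110, -30, 0]
    - [1, 5, -150, -30, 0]
    - [1, 7, -190, -30, 0]
    - [1, 8, -230, -30, 0]
    - [1, 9, -270, -30, 0]
    - [1, 11, -310, -30, 0]
    - [1, 12, -345, -30, 0]
    - [1, 13, -375, -30, 0]
    - [1, 14, -400, -30, 0]

```text
clock: 7.55
position: [523.7, 161.2, 201.7]
ee_rot: [0.999, 0.04, -0.001, 0.0]
contact_force: [0.6, -0.4, -3.2]
gripper_width: 49.9
grasp_force: 63.5
```

Call:
drive_tool:
  targets:
    - [1, 1, -25, 0, 0]
    - [1, 2, -45, 0, 0]
    - [1, 2, -56, 0, 0]
    - [1, 2, -61, 0, 0]
    - [1, 2, -61, 0, 0]
    - [1, 2, -61, 0, 0]

```text
clock: 8.15
position: [521.7, 219.2, 201.9]
ee_rot: [0.999, 0.039, -0.0, 0.0]
contact_force: [0.1, -0.3, -3.2]
gripper_width: 50.1
grasp_force: 63.6
```

```bash
python3 - <<'E'
from h import *
s=arm.read_state(); P=s["position"]; print(P,s["gripper_width"],s["contact_force"],Ro.from_quat(s["ee_rot"]).as_matrix().round(3)[0])
x=np.array([.997,.077,0]);y=np.array([-.077,.997,0]);d=P-[469.2,216.4,0]
print("rack X,Y of TCP",d@x,d@y,"want 51.5,0 ; clock",s["clock"])
E
```

```text
[521.74434467 219.22167268 201.86132561] 50.14557923157824 [ 0.11122882 -0.30621523 -3.21791643] [ 0.997  0.077 -0.001]
rack X,Y of TCP 52.60398043084725 -1.232706872895108 want 51.5,0 ; clock 8.15
```

Call:
drive_tool:
  targets:
    - [1, -5, -1, 15, 0]
    - [1, -12, -1, 40, 0]
    - [1, -14, -1, 70, 0]
    - [1, -14, -1, 95, 0]
    - [1, -14, -1, 107, 0]
    - [1, -14, -1, 113, 0]
    - [1, -14, -1, 118, 0]
    - [1, -14, -1, 118, 0]
    - [1, -14, -1, 118, 0]

```text
clock: 9.05
position: [508.6, 220.2, 84.9]
ee_rot: [0.999, 0.039, 0.001, -0.0]
contact_force: [0.0, -0.4, -4.1]
gripper_width: 50.2
grasp_force: 63.6
```

```bash
cat >> h.py <<'E'
def rk():
    s=arm.read_state(); P=s["position"]; d=P-[469.2,216.4,0]
    print("X %.1f Y %.1f z %.1f"%(d@[.997,.077,0],d@[-.077,.997,0],P[2]),s["contact_force"].round(1),s["wrist_torque"].round(2),round(s["gripper_width"],1),s["clock"])
E
python3 - <<'E'
from h import *
rk(); cv2.imwrite("pics/raw5.png",arm.get_image("side"))
a=cv2.imread("pics/raw5.png")[90:240,130:300]; cv2.imwrite("pics/s5.png",cv2.resize(a,None,fx=4,fy=4,interpolation=cv2.INTER_CUBIC))
E
```

```text
X 39.6 Y 0.8 z 84.9 [ 0.  -0.4 -4.1] [ 0.02  0.03 -0.03] 50.2 9.05
```

Call:
drive_tool:
  targets:
    - [1, -2, 0.8, 1, 0]
    - [1, -4, 0.8, 2, 0]
    - [1, -7, 0.8, 2, 0]
    - [1, -10, 0.8, 1, 0]
    - [1, -13, 0.8, 1, 0]
    - [1, -15, 0.8, 1, 0]
    - [1, -15, 0.8, 1, 0]

```text
clock: 9.8
position: [497.4, 219.9, 86.3]
ee_rot: [0.999, 0.04, 0.005, -0.002]
contact_force: [6.9, -1.3, 4.3]
gripper_width: 50.4
grasp_force: 64.6
```

```bash
python3 -c "
from h import *
rk()"
```

```text
X 28.4 Y 1.3 z 86.3 [ 6.9 -1.3  4.3] [-0.43 -2.28  0.  ] 50.4 9.8
```

Call:
drive_tool:
  targets:
    - [1, -3, 0.5, 0, 0]
    - [1, -6, 0.5, 0, 0]
    - [1, -9, 0.5, 1, 0]
    - [1, -10, 0.5, 1, 0]
    - [1, -10, 0.5, 1, 0]

```text
clock: 10.3
position: [489.0, 219.5, 86.9]
ee_rot: [0.999, 0.04, 0.007, -0.003]
contact_force: [6.4, -2.3, 10.0]
gripper_width: 50.0
grasp_force: 65.9
```

```bash
python3 -c "
from h import *
rk()
a=arm.get_image('side')[80:230,130:300]; b=cv2.imread('pics/raw5.png')[80:230,130:300]
cv2.imwrite('pics/s6.png',cv2.resize(np.vstack([b,a]),None,fx=2,fy=2,interpolation=cv2.INTER_CUBIC) if 0 else cv2.resize(np.hstack([b,a]),(800,353),interpolation=cv2.INTER_CUBIC))"
```

```text
X 20.0 Y 1.5 z 86.9 [ 6.4 -2.3 10. ] [-0.45 -2.32 -0.02] 50.0 10.3
```

View pics/s6.png

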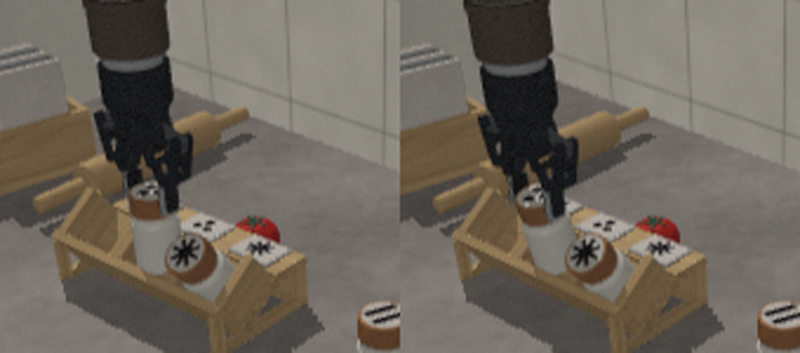

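The right half shows the jar leaning towards the front with its foot behind the wall, so the pivot works. I'll continue the tilt.

Call:
drive_tool:
  targets:
    - [1, -3, 0.5, 1, 0]
    - [1, -6, 0.5, 3, 0]
    - [1, -9, 0.5, 5, 0]
    - [1, -12, 0.5, 7, 0]
    - [1, -15, 0.5, 9, 0]
    - [1, -17, 0.5, 10, 0]
    - [1, -17, 0.5, 10, 0]

```text
clock: 11.05
position: [470.8, 218.1, 75.8]
ee_rot: [0.999, 0.04, 0.006, -0.003]
contact_force: [4.7, 1.4, 6.7]
gripper_width: 50.4
grasp_force: 68.3
```

```bash
python3 -c "
from h import *
rk()"
```

```text
X 1.7 Y 1.6 z 75.8 [4.7 1.4 6.7] [ 0.37 -1.77 -0.01] 50.4 11.05
```

Call:
drive_tool:
  targets:
    - [1, -2, 0.8, 0, 0]
    - [1, -4, 0.8, 0.5, 0]
    - [1, -6, 0.8, 1, 0]
    - [1, -6, 0.8, 1, 0]

```text
clock: 11.45
position: [464.5, 217.1, 74.3]
ee_rot: [0.999, 0.04, 0.006, -0.004]
contact_force: [4.7, 1.9, 5.3]
gripper_width: 50.2
grasp_force: 67.6
```

```bash
python3 -c "
from h import *
rk()"
```

```text
X -4.6 Y 1.1 z 74.3 [4.7 1.9 5.3] [ 0.84 -1.54  0.03] 50.2 11.45
```

Call:
drive_tool:
  targets:
    - [1, 2, 1, 3, 0]
    - [1, 4.5, 1, 6.5, 0]
    - [1, 7, 1, 10, 0]
    - [1, 9, 1, 13, 0]
    - [1, 9, 1, 13, 0]

```text
clock: 11.95
position: [473.6, 216.0, 60.3]
ee_rot: [0.999, 0.04, 0.005, -0.003]
contact_force: [6.9, 0.4, 0.3]
gripper_width: 50.5
grasp_force: 67.1
```

```bash
python3 -c "
from h import *
rk()"
```

```text
X 4.3 Y -0.7 z 60.3 [6.9 0.4 0.3] [ 0.28 -2.31 -0.02] 50.5 11.95
```

Call:
drive_tool:
  targets:
    - [1, 1, 0, 1.5, 0]
    - [1, 2, 0, 3, 0]
    - [1, 2, 0, 3, 0]
    - [1, 2, 0, 3, 0]

```text
clock: 12.35
position: [472.4, 215.6, 58.5]
ee_rot: [0.999, 0.04, 0.002, -0.002]
contact_force: [-7.5, 1.9, 14.9]
gripper_width: 50.4
grasp_force: 68.6
```

Call:
drive_tool:
  targets:
    - [1, 1, 0, 1.5, 0]
    - [1, 1.5, 0, 2, 0]
    - [1, 1.5, 0, 2, 0]

```text
clock: 12.65
position: [471.7, 215.2, 57.3]
ee_rot: [0.999, 0.04, 0.001, -0.001]
contact_force: [-16.0, 3.9, 25.8]
gripper_width: 50.2
grasp_force: 70.4
```

```bash
python3 -c "
from h import *
rk()"
```

```text
X 2.4 Y -1.3 z 57.3 [-16.    3.9  25.8] [1.29 3.91 0.13] 50.2 12.65
```

The contact force lies along the seat normal, so the foot is down on the seat. I'll ease the press and open part way.

Call:
drive_tool:
  targets:
    - [1, -0.7, 0, -1, 0]
    - [1, -1.3, -1, -2, 0]
    - [1, -1.3, -1, -2, 0]

```text
clock: 12.95
position: [471.7, 215.5, 57.5]
ee_rot: [0.999, 0.039, 0.001, -0.001]
contact_force: [-4.5, 0.9, 10.8]
gripper_width: 50.2
grasp_force: 68.6
```

```bash
python3 -c "
from h import *
rk()"
```

```text
X 2.5 Y -1.1 z 57.5 [-4.5  0.9 10.8] [0.35 0.9  0.01] 50.2 12.95
```

Call:
drive_tool:
  targets:
    - [0.3, 0, 0, 0, 0]
    - [0, 0, 0, 0, 0]
    - [-0.2, 0, 0, 0, 0]
    - [-0.3, 0, 0, 0, 0]
    - [-0.4, 0, 0, 0, 0]
    - [-0.55, 0, 0, 0, 0]
    - [-0.55, 0, 0, 0, 0]
    - [-0.55, 0, 0, 0, 0]

```text
clock: 13.75
position: [471.3, 214.2, 54.7]
ee_rot: [0.999, 0.039, -0.0, 0.0]
contact_force: [0.2, -0.0, -0.2]
gripper_width: 66.2
grasp_force: 0.0
```

Released with no contact. Next I'll go straight up, then aside so the cameras can see the bay.

Call:
drive_tool:
  targets:
    - [-0.55, 0, 0, -8, 0]
    - [-0.55, 0, 0, -25, 0]
    - [-0.55, 0, 0, -50, 0]
    - [-0.55, 0, 0, -90, 0]
    - [-0.55, 0, 0, -130, 0]
    - [-0.55, 0, 0, -170, 0]
    - [-0.55, 0, -40, -200, 0]
    - [-0.55, 0, -90, -200, 0]
    - [-0.55, 0, -140, -200, 0]
    - [-0.55, 0, -190, -200, 0]
    - [-0.55, 0, -240, -200, 0]
    - [-0.55, 0, -290, -200, 0]

```text
clock: 14.95
position: [448.5, 505.3, 255.7]
ee_rot: [0.999, 0.039, 0.0, -0.0]
contact_force: [0.8, 0.1, -0.3]
gripper_width: 66.4
grasp_force: 0.0
```

```bash
python3 - <<'E'
from h import *
rk()
# compare with the star jar: white lid-face blobs in top and side views
new={n:arm.get_image(n) for n in("top","side")}
old={n:cv2.imread(f"pics/{n}0.png") for n in new}
for n in new: cv2.imwrite(f"pics/end_{n}.png",new[n])
Y=np.array([-.077,.997,0])*92
S=tri((215.2,266.4),(208.6,187.6)); E=S+Y
for n in new:
    e=proj(n,E); s=proj(n,S)
    # patch match: lid rim/brown mask
    def brown(im,c,r=16):
        x,y=np.round(c).astype(int); p=im[y-r:y+r,x-r:x+r]; h=cv2.cvtColor(p,cv2.COLOR_BGR2HSV)
        m=((h[...,1]<45)&(h[...,2]>120)).astype(np.uint8)
        k,l,st,ce=cv2.connectedComponentsWithStats(m); 
        return [(ce[i].round(1)+[x-r,y-r],st[i][:].tolist()) for i in range(1,k) if st[i][4]>40]
    print(n,"star now",s,brown(new[n],s)); print("   expect dots",e,brown(new[n],e))
for n in new: # moved pixels elsewhere
    d=cv2.absdiff(new[n],old[n]).max(2)>40
    print(n,[st.tolist() for st in cv2.connectedComponentsWithStats(d.astype(np.uint8))[2][1:] if st[4]>25])
E
```

```text
X 1.6 Y 289.6 z 255.7 [ 0.8  0.1 -0.3] [ 0.   -0.13 -0.01] 66.4 14.95
top star now [215.47937949 266.08304956] [(array([214.5, 266.1]), [5, 8, 22, 17, 165])]
   expect dots [171.1856809  268.35441186] [(array([182.1, 254.7]), [20, 0, 11, 10, 41]), (array([169.6, 268.4]), [4, 8, 22, 17, 215])]
side star now [208.15916532 187.59072838] [(array([207.7, 182.7]), [0, 0, 32, 25, 309]), (array([219.2, 198.7]), [17, 14, 15, 18, 78])]
   expect dots [183.96018536 176.94971844] [(array([193.1, 166.8]), [16, 1, 16, 11, 88]), (array([183.9, 176.3]), [9, 9, 15, 14, 113]), (array([195.4, 187.1]), [18, 15, 14, 17, 84])]
top [[369, 227, 34, 37, 766], [158, 233, 44, 45, 920], [407, 242, 23, 30, 455], [205, 281, 30, 13, 266], [148, 324, 159, 96, 6188]]
side [[67, 0, 51, 90, 2467], [0, 58, 7, 22, 83], [0, 82, 12, 47, 319], [177, 169, 15, 18, 148], [185, 176, 16, 21, 126], [62, 222, 110, 110, 5814], [189, 226, 20, 12, 120], [328, 228, 32, 64, 1275], [24, 237, 10, 7, 49], [49, 249, 9, 10, 33], [13, 251, 13, 17, 71], [349, 290, 27, 26, 431], [85, 366, 10, 13, 63]]
```

The lid sits within 1 px of the expected home pose in both views, and its ellipse matches the star jar's (22x17 px). The bars jar, star jar, bowl and tomato show no change in the images. I'm handing the job in.

```bash
python3 -c "
from bench import arm
print(arm.job_done())"
```

```text
the job is handed in; nothing more can be done
None
```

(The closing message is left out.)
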